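# Pack the short foot of a proofing bed

### The arm

A 7-joint arm with a two-finger parallel gripper is mounted at the origin on the work surface. World frame = base frame: x ahead of the robot, y to its left, z up, the work surface at z = 0. Lengths are in m, angles in rad, forces in N, time in s.
With the tool pointing down it reaches from about 0.425 to 0.925 m from the base axis. Payload 6.8 kg.
Tool frame: the origin (TCP) lies at the very end of the fingers, on their centre line; the grasp point (between the pads) lies 19 mm behind it; z points along the fingers, y is the line along which they close (so a half turn about z gives the same grasp; the last joint's range is limited). The gripper opens to 85 mm and grips with 20 to 120 N. Pads are 22 mm wide; open, the fingers measure 114 mm over their backs; the gripper's body (76 mm by 85 mm) begins 54 mm behind the grasp point. The pads swing forward as they close: fully open they stand 13 mm farther back than shut.
Start: joints at [1.198, 0.477, 0.022, 1.555, -0.011, 1.109, -0.083], TCP at [0.177, -0.651, 0.231] pointing down, gripper open.
Joint ranges: [-2.96, 2.96], [-0.34, 2.1], [-1.41, 1.46], [0.24, 2.44], [-1.37, 4.51], [0.17, 1.92], [-2.96, 2.96]. Speed limits (rad/s): [2.39, 2.39, 3.14, 3.14, 3.14, 3.14, 3.14].

### API

Orientations are given as a unit quaternion [w, x, y, z].
In Python, from station import get_obs, read_camera, hand_in gives the robot as it stands.
- The arm moves only by the tool arm_command, never from a script. Its argument "commands" is one flat list of numbers, 7 for each row, row after row: the shift along the tool's x, y, z in m, then the turn, a rotation vector about the tool's x, y, z in degrees, then the opening, from 0 (shut) to 1 (fully open). In form: [tx, ty, tz, rx, ry, rz, fingers, tx, ty, tz, rx, ry, rz, fingers, ...]. A call has 1 to 8 rows; each row is the pose to reach, as a shift and turn from the pose commanded when the call began, along the tool's axes at that moment; what a row does not reach only later rows make up. A row lasts 1/10 s, in which the tool goes at most 50 mm and 8.59 degrees, less where a joint would pass 70% of its speed; a pose out of reach is approached as far as the arm can. A call with a gripper value outside its range is refused whole. The fingers move at their own pace and stop on an object; "force" is the grip in N (left out, the last holds). Time passes only in rows, so rows that repeat a pose let the fingers close. It gives the time, the measured TCP pose, the force, the opening and the grip force at its end, in the units of the state.
- get_obs(): the state, without advancing time (a new reading comes with each control period).
- read_camera(name): name is "scene" or "side" or "wrist"; returns a dict with "img" (400x640x3 uint8, red, green, blue), "camera_matrix" (3x3 intrinsics, pixels), "pose" (4x4, takes a point from camera to world coordinates). Camera axes: x right, y down, z forward; pixel columns grow to the right and rows downward; lengths in m; the calibration is good to about 2 mm. A picture is of the moment at which its call begins. There is no depth.
- hand_in(): hands the job in; it is judged then, once.
The state is a dict: "t": time; "q": joint angles; "joint_vel": joint speeds; "joint_torque": joint torques, N m; "eef_pos": TCP position; "tool_rot": TCP orientation; "contact_force": force on the tool from outside, world axes, zero at the start; "torque": the same for the moment, N m; "gripper_width": opening from 0.0 (shut) to 1.0 (fully open); "grasp_force": force on a finger pad.
Only numpy, scipy, OpenCV 4.12 (cv2) and the standard library are available. Lean on these libraries where they do the work, as an engineer would, in place of code of your own. Each camera call takes 0.05 s, during which the arm holds its last target. There are 200 camera calls.

### The job

The printmaker's proofing bed rocks because its foot at the near left corner (as seen from the robot) hangs clear of the bench. Slide the two long thin plywood packing strips under that foot one by one, the second on top of the first, so that both lie flat with the foot standing well over both of them and the bed can no longer rock. Do not shove the bed out of its place or tip it.

Things in the scene. Friction and masses are not known exactly. Their poses are not given: they have to be found in the camera images.
- bed: loose proofing bed, 6 kg: aluminium slab 240 (x) x 300 (y) mm, underside 55 and top 85 mm above the bench; block and weight on it up to 135 mm high; a foot at each corner, x = +-150, y = +-150 mm. Stands on three feet; about 5 N down on the fourth corner rocks it. Origin on the bench under its middle; x away from the robot, y to the robot's left (turned up to 10 degrees), z up
- short_foot (a point): centre of the short foot's flat underside, at x = -150, y = +150 mm in the bed's frame, 21 mm above the bench. Round steel pad, flat face 30 mm across, bevelled out to 44 mm across 7 mm higher, under a lug (nut top at 74 mm). Two strips (20 mm) fill the gap but for 1 mm. Free from the robot's side, the left and diagonally between. Axes as the bed's
- strip_a: plain plywood packing strip, 120 x 45 x 10 mm, one of two alike and interchangeable, flat on the bench left or right of the bed. Origin in its middle, 5 mm above the bench; x along its length, y across its width, z through its thickness. Other loose pieces are not strips: a plywood offcut 75 x 45 x 24 mm and a black-faced block 95 x 55 x 22 mm
- strip_b: plain plywood packing strip, 120 x 45 x 10 mm, one of two alike and interchangeable, flat on the bench left or right of the bed. Origin in its middle, 5 mm above the bench; x along its length, y across its width, z through its thickness. Other loose pieces are not strips: a plywood offcut 75 x 45 x 24 mm and a black-faced block 95 x 55 x 22 mm
There are look-alikes about, which are no part of the job. Leave any blue or pink look-alike of the strip_b alone. What is shaped like the strip_a but purple is not meant.

How it is judged:
By the outcome, as a careful person would: the job done as asked, in the order asked, and still so for the second after the job is handed in, with the robot touching nothing.
It also fails if it takes over 72 s, if anything falls off the work surface, if the arm or the gripper's body presses on something with over 40 N, if the wrist force passes 120 N, or if a joint passes its speed limit or range.

## Working session

There is one attempt and no reset: what is moved stays moved. The work goes in short steps, Python scripts to look and compute and a tool call to move; the robot and the scene stay as the last step left them, time stands still between calls to the robot, and variables do not carry over. Pictures are saved under pics/ and viewed, at most 13 in all, crops included, and the job is handed in when it is done.

Besides the shell and the picture viewer there is one more tool, called as name(argument=value, ...) on one line, values as JSON. arm_command: Moves the arm, as the interface text tells. Its arguments: {"type":"object","properties":{"commands":{"type":"array","items":{"type":"number"}},"force":{"type":"number"}},"required":["commands"]}

```bash
mkdir -p pics; cat > h.py <<'E'
import numpy as np, cv2
from station import get_obs, read_camera, hand_in
def snap(n,f):
    c=read_camera(n); cv2.imwrite(f'pics/{f}.png',cv2.cvtColor(c['img'],cv2.COLOR_RGB2BGR))
    np.savez(f'pics/{f}.npz',K=c['camera_matrix'],P=c['pose']); return c
def px2w(f,pts,z):
    d=np.load(f'pics/{f}.npz'); K,P=d['K'],d['P']; o=[]
    for u,v in pts:
        r=P[:3,:3]@np.linalg.solve(K,[u,v,1]); o.append(P[:3,3]+r*(z-P[2,3])/r[2])
    return np.array(o)
def w2px(f,X):
    d=np.load(f'pics/{f}.npz'); K,P=d['K'],d['P']; X=np.atleast_2d(X)
    p=(X-P[:3,3])@P[:3,:3]@K.T; return p[:,:2]/p[:,2:]
E
python3 - <<'E'
from h import *
a=snap('scene','s0');b=snap('side','d0');c=snap('wrist','w0')
cv2.imwrite('pics/all0.png',cv2.resize(np.vstack([a['img'],b['img']])[...,::-1],None,fx=.75,fy=.75))
o=get_obs();print(o['t'],o['eef_pos'],o['tool_rot'])
for n in(a,b):print(n['pose'].round(3))
E
```

```text
0.15 [ 0.17651345 -0.65107441  0.23059193] [-6.43655966e-04  9.91253524e-01  1.31969759e-01 -1.42329525e-04]
[[ 0.825  0.42  -0.378  1.071]
 [ 0.565 -0.632  0.531 -0.69 ]
 [-0.016 -0.652 -0.758  1.073]
 [ 0.     0.     0.     1.   ]]
[[-0.99  -0.076  0.12   0.422]
 [-0.14   0.653 -0.745  0.902]
 [-0.021 -0.754 -0.657  0.842]
 [ 0.     0.     0.     1.   ]]
```

View pics/all0.png

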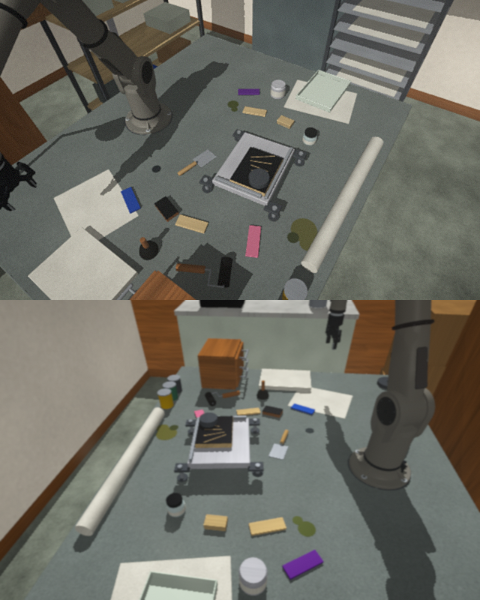

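The scene view shows the bed at about (340,225) full-resolution pixels. There are light plywood pieces at (340,148), (380,162) and (256,299), plus blue, purple and pink look-alikes. The plain pieces at (340,148) and (256,299) look long and thin, while (380,162) looks like the short offcut. I'll confirm in enlarged crops.

```bash
python3 - <<'E'
import cv2,numpy as np
s=cv2.imread('pics/s0.png');d=cv2.imread('pics/d0.png')
r=lambda i,x,y,w,h,f:cv2.resize(i[y:y+h,x:x+w],None,fx=f,fy=f,interpolation=cv2.INTER_CUBIC)
A=r(s,220,120,200,200,3) # 600x600
cv2.imwrite('pics/c1.png',A)
B=r(d,220,130,200,200,3)
cv2.imwrite('pics/c2.png',B)
E
```

```text
(no output)
```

View pics/c1.png

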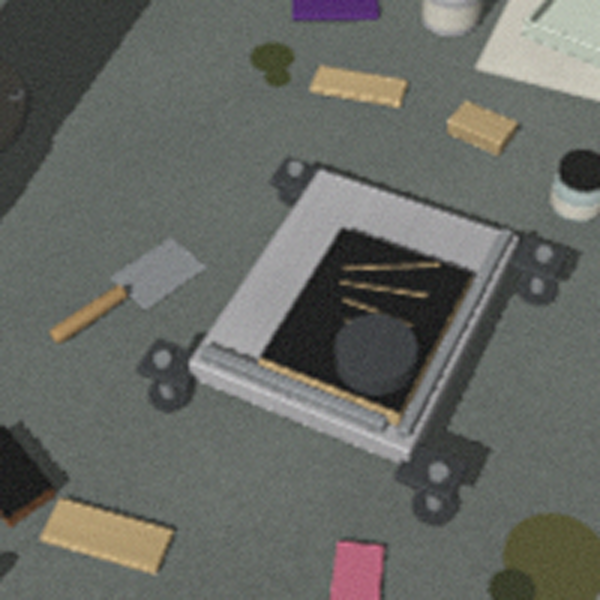

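View pics/c2.png

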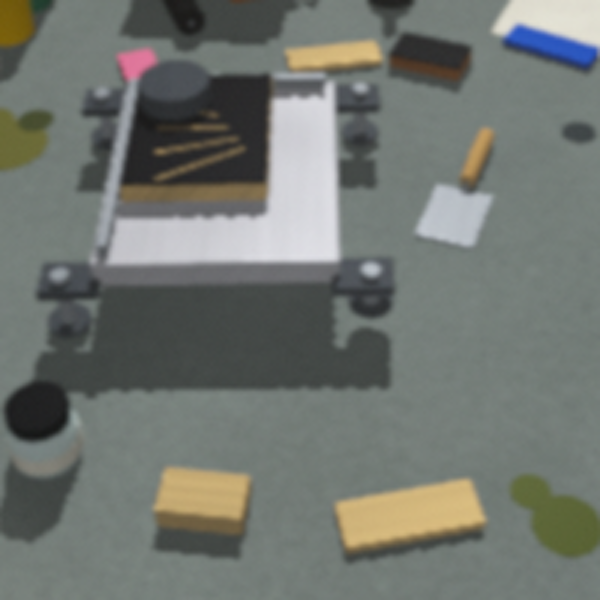

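```bash
python3 - <<'E'
from h import *
S=lambda p:[(220+u/3-.33,120+v/3-.33) for u,v in p]
D=lambda p:[(220+u/3-.33,130+v/3-.33) for u,v in p]
def rect(P):
    print(P.round(3)[:,:2].tolist(),'c',P.mean(0).round(4)[:2],[round(float(np.linalg.norm(P[i]-P[(i+1)%4]))*1000) for i in range(4)],
     'ang',[round(float(np.degrees(np.arctan2(*(P[(i+1)%4]-P[i])[1::-1]))),1) for i in range(4)])
rect(px2w('s0',S([(318,67),(407,83),(402,103),(312,87)]),.010))
rect(px2w('d0',D([(336,500),(472,480),(484,515),(346,542)]),.010))
rect(px2w('s0',S([(62,500),(173,530),(157,568),(42,538)]),.010))
rect(px2w('d0',D([(288,50),(378,42),(381,62),(290,66)]),.010))
print('nuts NL FL FR NR')
rect(px2w('s0',S([(295,168),(545,253),(437,470),(163,357)]),.074))
rect(px2w('d0',D([(372,270),(58,273),(101,95),(358,92)]),.074))
print('slab top NL FL FR NR')
rect(px2w('s0',S([(318,170),(516,238),(407,448),(192,366)]),.085))
rect(px2w('d0',D([(340,263),(102,263),(135,78),(335,80)]),.085))
print('trowel',px2w('s0',S([(55,335),(125,290),(170,240),(204,267)]),.005).round(3)[:,:2].tolist())
E
```

```text
[[0.37, 0.338], [0.485, 0.375], [0.499, 0.339], [0.385, 0.301]] c [0.4348 0.3383] [121, 39, 120, 40] ang [18.1, -68.1, -161.5, 112.8]
[[0.495, 0.337], [0.381, 0.302], [0.37, 0.336], [0.482, 0.376]] c [0.4317 0.3378] [119, 36, 119, 42] ang [-163.0, 108.1, 19.8, -71.6]
[[0.521, -0.337], [0.632, -0.302], [0.644, -0.341], [0.533, -0.379]] c [ 0.5826 -0.3397] [117, 41, 118, 43] ang [17.7, -73.0, -161.4, 105.6]
[[0.641, -0.342], [0.526, -0.373], [0.518, -0.327], [0.633, -0.306]] c [ 0.5793 -0.337 ] [120, 47, 117, 37] ang [-164.7, 100.1, 10.7, -77.3]
nuts NL FL FR NR
[[0.489, 0.115], [0.786, 0.158], [0.825, -0.138], [0.53, -0.179]] c [ 0.6575 -0.0111] [301, 299, 298, 297] ang [8.2, -82.5, -172.2, 98.0]
[[0.486, 0.12], [0.786, 0.16], [0.825, -0.13], [0.531, -0.169]] c [ 0.6569 -0.005 ] [302, 293, 297, 292] ang [7.6, -82.3, -172.5, 98.8]
slab top NL FL FR NR
[[0.519, 0.118], [0.754, 0.15], [0.793, -0.14], [0.567, -0.177]] c [ 0.6579 -0.0121] [237, 293, 229, 299] ang [7.8, -82.3, -170.5, 99.3]
[[0.517, 0.125], [0.742, 0.152], [0.789, -0.153], [0.558, -0.174]] c [ 0.6515 -0.0124] [228, 308, 232, 302] ang [6.8, -81.3, -174.7, 97.9]
trowel [[0.375, -0.186], [0.398, -0.095], [0.394, -0.007], [0.452, -0.018]]
```

The crop confirms it. (340,148) and (256,299) in the scene view are plain, long and thin, and measure about 120x42 mm at 10 mm height, so they are the strips. (380,162) is the thick short offcut. The bed centre is about (0.657,-0.008) at yaw 7.7°, and the short foot is about (0.488,0.118). I'll fetch the right strip first.

```bash
cat >> h.py <<'E'
from scipy.spatial.transform import Rotation as R
def mv(x,y,z,yaw):
    o=get_obs(); r=R.from_quat(o['tool_rot'],scalar_first=True)
    T=R.from_euler('z',yaw,degrees=True)*R.from_euler('x',180,degrees=True)
    s=r.inv().apply(np.array([x,y,z])-o['eef_pos']); w=(r.inv()*T).as_rotvec(degrees=True)
    n=max(np.linalg.norm(s)/.05,np.linalg.norm(w)/8.59)
    print('shift',s.round(4).tolist(),'rot',w.round(2).tolist(),'rows>=',round(n,1),'t',round(o['t'],2))
E
python3 -c "
from h import *
mv(.624,-.326,.18,16)"
```

```text
shift [0.517, -0.1966, 0.0508] rot [-0.08, 0.01, -0.83] rows>= 11.1 t 0.15
```

arm_command(commands=[0.517,-0.197,0.051,0,0,-0.8,0.75,0.517,-0.197,0.051,0,0,-0.8,0.75,0.517,-0.197,0.051,0,0,-0.8,0.75,0.517,-0.197,0.051,0,0,-0.8,0.75,0.517,-0.197,0.051,0,0,-0.8,0.75,0.517,-0.197,0.051,0,0,-0.8,0.75,0.517,-0.197,0.051,0,0,-0.8,0.75,0.517,-0.197,0.051,0,0,-0.8,0.75])

```text
t: 0.95
eef_pos: [0.5, -0.4158, 0.1943]
tool_rot: [-0.0, 0.99, 0.139, -0.0]
contact_force: [0.6, -0.2, 0.2]
gripper_width: 0.752
grasp_force: 0.0
```

```bash
python3 -c "
from h import *
mv(.624,-.326,.18,16)"
```

```text
shift [0.1439, -0.0522, 0.0142] rot [-0.01, 0.01, -0.04] rows>= 3.1 t 0.95
```

arm_command(commands=[0.144,-0.052,0.014,0,0,0,0.75,0.144,-0.052,0.014,0,0,0,0.75,0.144,-0.052,0.014,0,0,0,0.75,0.144,-0.052,0.014,0,0,0,0.75,0.144,-0.052,0.014,0,0,0,0.75])

```text
t: 1.45
eef_pos: [0.6241, -0.3251, 0.1796]
tool_rot: [-0.001, 0.99, 0.141, -0.0]
contact_force: [0.3, -0.2, 0.8]
gripper_width: 0.753
grasp_force: 0.0
```

```bash
python3 -c "
from h import *
mv(.624,-.326,.18,16);snap('wrist','w1');print(np.load('pics/w1.npz')['P'].round(3))"
```

```text
shift [-0.0004, 0.0008, -0.0004] rot [-0.09, 0.02, 0.21] rows>= 0.0 t 1.45
[[ 0.28  -0.911 -0.303  0.702]
 [-0.96  -0.266 -0.086 -0.303]
 [-0.002  0.315 -0.949  0.323]
 [ 0.     0.     0.     1.   ]]
```

View pics/w1.png

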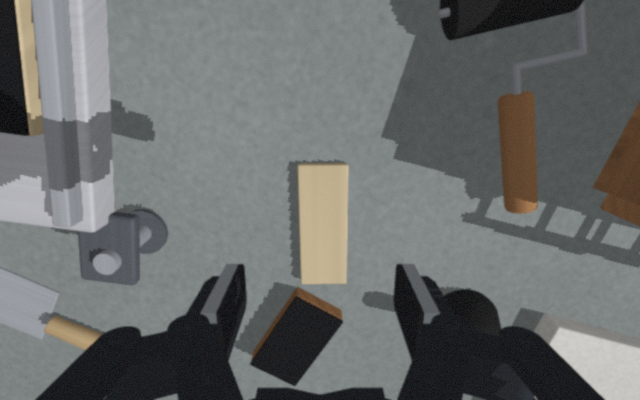

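The wrist view shows the right strip, with top-face corners at (298,164), (348,164), (347,283) and (301,283). It lies between the open fingers.

```bash
python3 -c "
from h import *
P=px2w('w1',[(298,164),(348,164),(347,283),(301,283)],.01)[:,:2];print(P.round(4).tolist())
c=P.mean(0);d=(P[0]+P[1]-P[2]-P[3]);a=np.degrees(np.arctan2(d[1],d[0]));d/=np.linalg.norm(d);g=c+.045*d
print(c,a,g,np.linalg.norm(P[0]-P[1]),np.linalg.norm(P[1]-P[2]));mv(*g,.02,a)"
```

```text
[[0.6321, -0.3023], [0.6445, -0.3447], [0.5303, -0.38], [0.5175, -0.3364]]
[ 0.58113514 -0.34086236] 16.880582891706975 [ 0.62419618 -0.32779535] 0.04418768276184184 0.11954717508509495
shift [0.0017, 0.0008, 0.1599] rot [-0.02, 0.07, -0.87] rows>= 3.2 t 1.5
```

arm_command(commands=[0.002,0.001,0.05,0,0,-0.9,0.65,0.002,0.001,0.1,0,0,-0.9,0.65,0.002,0.001,0.145,0,0,-0.9,0.65,0.002,0.001,0.165,0,0,-0.9,0.65,0.002,0.001,0.172,0,0,-0.9,0.65,0.002,0.001,0.172,0,0,-0.9,0.65])

```text
t: 2.1
eef_pos: [0.6236, -0.3297, 0.0082]
tool_rot: [0.0, 0.989, 0.146, -0.001]
contact_force: [0.5, 0.3, 0.3]
gripper_width: 0.648
grasp_force: 0.0
```

arm_command(commands=[0,0,0.002,0,0,0,0.65,0,0,0.004,0,0,0,0.65,0,0,0.006,0,0,0,0.65])

```text
t: 2.4
eef_pos: [0.626, -0.3285, 0.0041]
tool_rot: [0.001, 0.989, 0.147, 0.001]
contact_force: [0.1, 0.3, -0.4]
gripper_width: 0.645
grasp_force: 0.0
```

arm_command(commands=[0,0,0.001,0,0,0,0.6,0,0,0.002,0,0,0,0.6,0,0,0.003,0,0,0,0.6,0,0,0.003,0,0,0,0.6])

```text
t: 2.8
eef_pos: [0.625, -0.3279, -0.0005]
tool_rot: [-0.0, 0.989, 0.147, -0.0]
contact_force: [-0.4, 0.5, -0.7]
gripper_width: 0.603
grasp_force: 0.0
```

```bash
python3 -c "
from h import *
snap('wrist','w2');o=get_obs();print(o['eef_pos'],o['contact_force'],o['gripper_width'])"
```

```text
[ 6.25087811e-01 -3.27929099e-01 -5.32226742e-04] [0.48586583 0.11056747 0.55412271] 0.5994655398789939
```

No contact with the bench yet, so the tips are a few mm above it. Closing on the strip.

arm_command(commands=[0,0,0,0,0,0,0.45,0,0,0,0,0,0,0.45,0,0,0,0,0,0,0.45,0,0,0,0,0,0,0.45], force=40)

```text
t: 3.25
eef_pos: [0.6254, -0.3281, -0.0001]
tool_rot: [0.0, 0.989, 0.147, 0.0]
contact_force: [-0.0, -0.4, 2.4]
gripper_width: 0.512
grasp_force: 41.5
```

arm_command(commands=[0,0,0,0,0,0,0.45,0,0,-0.05,0,0,0,0.45,0,0,-0.1,0,0,0,0.45,0,0,-0.15,0,0,0,0.45,0,0,-0.2,0,0,0,0.45,0,0,-0.23,0,0,0,0.45,0,0,-0.23,0,0,0,0.45])

```text
t: 3.95
eef_pos: [0.6276, -0.3291, 0.2357]
tool_rot: [0.003, 0.989, 0.147, 0.004]
contact_force: [0.2, -0.2, 0.1]
gripper_width: 0.514
grasp_force: 41.3
```

```bash
python3 -c "
from h import *
snap('wrist','w3');mv(.470,.215,.22,97.7)"
```

```text
shift [0.0082, -0.5655, 0.0106] rot [0.29, -0.04, -80.84] rows>= 11.3 t 4.0
```

View pics/w3.png

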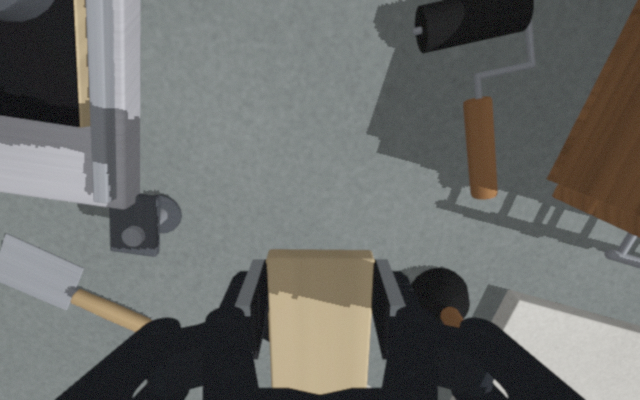

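The strip is held squarely between the pads, with its outer end at (269..372,250). Carrying it over to the left side of the foot.

arm_command(commands=[0.008,-0.565,0.01,0,0,-80.8,0.45,0.008,-0.565,0.01,0,0,-80.8,0.45,0.008,-0.565,0.01,0,0,-80.8,0.45,0.008,-0.565,0.01,0,0,-80.8,0.45,0.008,-0.565,0.01,0,0,-80.8,0.45,0.008,-0.565,0.01,0,0,-80.8,0.45,0.008,-0.565,0.01,0,0,-80.8,0.45,0.008,-0.565,0.01,0,0,-80.8,0.45])

```text
t: 4.8
eef_pos: [0.5123, 0.0578, 0.2208]
tool_rot: [-0.001, 0.731, 0.682, -0.001]
contact_force: [1.1, -0.6, -0.0]
gripper_width: 0.513
grasp_force: 41.3
```

```bash
python3 -c "
from h import *
# foot F, outward dir at 97.7deg; park grip 150mm outward of the foot
F=np.array([.488,.118]);u=np.array([np.cos(np.radians(97.7)),np.sin(np.radians(97.7))]);print(F+.15*u,F+.07*u)
mv(*(F+.15*u),.10,97.7)"
```

```text
[0.46790207 0.26664748] [0.47862097 0.18736882]
shift [0.2053, -0.0586, 0.1208] rot [-0.18, 0.02, -11.72] rows>= 4.9 t 4.8
```

arm_command(commands=[0.205,-0.059,0,0,0,-11.7,0.45,0.205,-0.059,0,0,0,-11.7,0.45,0.205,-0.059,0,0,0,-11.7,0.45,0.205,-0.059,0,0,0,-11.7,0.45,0.205,-0.059,0.05,0,0,-11.7,0.45,0.205,-0.059,0.1,0,0,-11.7,0.45,0.205,-0.059,0.12,0,0,-11.7,0.45,0.205,-0.059,0.12,0,0,-11.7,0.45])

```text
t: 5.6
eef_pos: [0.4676, 0.2631, 0.0976]
tool_rot: [-0.002, 0.66, 0.751, -0.005]
contact_force: [-0.1, -0.3, 0.1]
gripper_width: 0.514
grasp_force: 41.2
```

```bash
python3 - <<'E'
from h import *
snap('side','d1');snap('scene','s1');
i=cv2.imread('pics/d1.png');j=cv2.imread('pics/s1.png')
r=lambda i,x,y:cv2.resize(i[y:y+140,x:x+130],None,fx=3,fy=4,interpolation=cv2.INTER_CUBIC)
u,v=w2px('d1',[.48,.17,.05])[0].astype(int);a,b=w2px('s1',[.48,.17,.05])[0].astype(int)
o=[(u-65,v-70),(a-65,b-70)];print(o)
r=lambda i,x,y:cv2.resize(i[y:y+140,x:x+130],None,fx=3,fy=3,interpolation=cv2.INTER_CUBIC)
cv2.imwrite('pics/c3.png',np.hstack([r(i,*o[0]),r(j,*o[1])]))
mv(.4679,.2666,.02,97.7);print(get_obs()['eef_pos'])
E
```

```text
[(np.int64(279), np.int64(168)), (np.int64(259), np.int64(100))]
shift [0.0019, -0.0023, 0.0819] rot [-0.12, 0.02, -0.36] rows>= 1.6 t 5.7
[0.47063485 0.2650488  0.10194387]
```

View pics/c3.png

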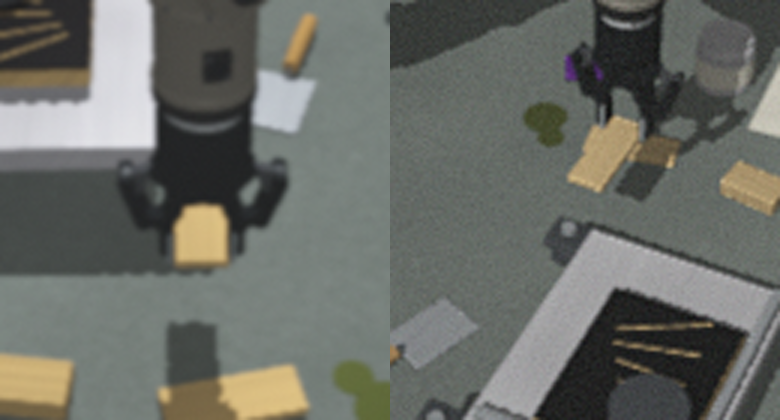

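The strip hangs level in the gripper, aimed at the near-left foot (nut at about (568,228) in the right half). The second strip is clear of the fingers. Lowering.

arm_command(commands=[0.002,-0.002,0.05,0,0,-0.4,0.45,0.002,-0.002,0.085,0,0,-0.4,0.45,0.002,-0.002,0.096,0,0,-0.4,0.45,0.002,-0.002,0.099,0,0,-0.4,0.45,0.002,-0.002,0.099,0,0,-0.4,0.45])

```text
t: 6.2
eef_pos: [0.4702, 0.2677, 0.005]
tool_rot: [0.0, 0.658, 0.753, 0.001]
contact_force: [0.6, -0.6, 0.4]
gripper_width: 0.509
grasp_force: 41.2
```

```bash
python3 - <<'E'
from h import *
snap('wrist','w4')
for k in range(4):
  o=get_obs();print(o['eef_pos'].round(4),o['contact_force'].round(1))
mv(.4786,.1874,.001,97.7)
E
```

```text
[0.4704 0.2679 0.0054] [ 0.3 -0.2 -0.5]
[0.4704 0.2679 0.0054] [ 0.3 -0.2 -0.5]
[0.4704 0.2679 0.0054] [ 0.3 -0.2 -0.5]
[0.4704 0.2679 0.0054] [ 0.3 -0.2 -0.5]
shift [-0.0808, -0.0027, 0.0043] rot [0.17, -0.07, 0.0] rows>= 1.6 t 6.25
```

View pics/w4.png

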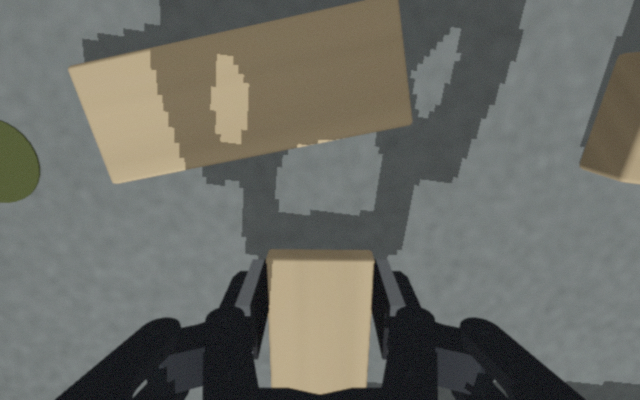

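arm_command(commands=[-0.02,-0.003,0.002,0,0,0,0.45,-0.035,-0.003,0.002,0,0,0,0.45,-0.05,-0.003,0.002,0,0,0,0.45,-0.065,-0.003,0.002,0,0,0,0.45,-0.075,-0.003,0.002,0,0,0,0.45,-0.081,-0.003,0.002,0,0,0,0.45,-0.081,-0.003,0.003,0,0,0,0.45,-0.081,-0.003,0.004,0,0,0,0.45])

```text
t: 7.05
eef_pos: [0.4771, 0.1866, -0.0003]
tool_rot: [0.0, 0.658, 0.753, 0.0]
contact_force: [-3.2, -3.9, 19.0]
gripper_width: 0.513
grasp_force: 43.2
```

```bash
python3 - <<'E'
from h import *
snap('side','d2');snap('scene','s2');
i=cv2.imread('pics/d2.png');j=cv2.imread('pics/s2.png')
r=lambda i,x,y:cv2.resize(i[y:y+140,x:x+130],None,fx=3,fy=3,interpolation=cv2.INTER_CUBIC)
cv2.imwrite('pics/c4.png',np.hstack([r(i,279,168),r(j,259,100)]))
o=get_obs();print(o['eef_pos'].round(4),o['contact_force'].round(1))
E
```

```text
[ 4.771e-01  1.867e-01 -2.000e-04] [-0.4 -1.5  4.4]
```

The strip is in and resting on the bench. Releasing and lifting straight up.

arm_command(commands=[0,0,0,0,0,0,0.65,0,0,0,0,0,0,0.65,0,0,-0.002,0,0,0,0.7,0.0,0,-0.03,0,0,0,0.7,0.0,0,-0.08,0,0,0,0.7,0.0,0,-0.13,0,0,0,0.7,0,0,-0.15,0,0,0,0.7,0,0,-0.15,0,0,0,0.7])

```text
t: 7.95
eef_pos: [0.479, 0.1876, 0.153]
tool_rot: [0.002, 0.658, 0.753, 0.003]
contact_force: [1.3, -0.5, -0.1]
gripper_width: 0.7
grasp_force: 0.0
```

```bash
python3 - <<'E'
from h import *
snap('wrist','w5');snap('side','d3');snap('scene','s3')
P=px2w('w4',[(69,68),(399,0),(412,124),(114,183)],.01)[:,:2];print(P.round(3).tolist(),[np.linalg.norm(P[i]-P[i-1]).round(4) for i in range(4)])
w=cv2.imread('pics/w5.png');d=cv2.imread('pics/d3.png')
# wrist (half of it right size) + side crop
cv2.imwrite('pics/c5.png',np.hstack([cv2.resize(w,(640,400))[:, 100:540],cv2.resize(d[188:288,270:360],(360,400),interpolation=cv2.INTER_CUBIC)]))
o=get_obs();print(o['eef_pos'].round(4))
E
```

```text
[[0.369, 0.341], [0.483, 0.379], [0.496, 0.339], [0.384, 0.3]] [np.float64(0.0436), np.float64(0.1192), np.float64(0.0423), np.float64(0.1187)]
[0.4763 0.1859 0.1486]
```

View pics/c5.png

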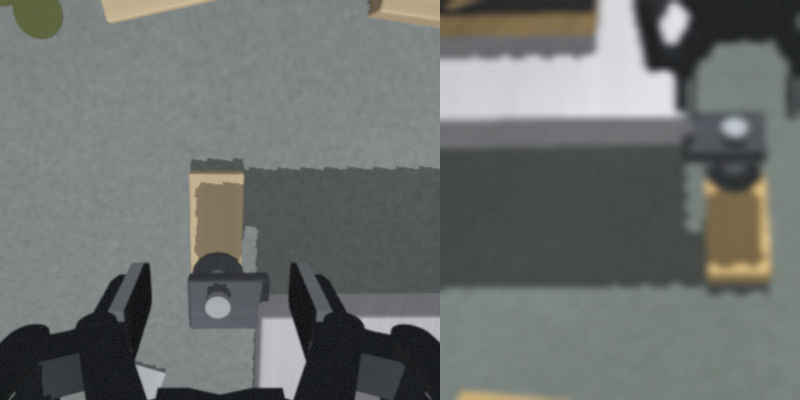

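Strip 1 lies under the foot. In the wrist crop the pad centre column is about 218 and the strip spans 190–243, so it is well centred, and its outer end is at row 174. Next, fetch strip 2 at (0.433,0.340), yaw 18.8°.

```bash
python3 - <<'E'
from h import *
e=px2w('w5',[(290,174),(343,174)],.01)[:,:2];n=px2w('w5',[(318,307)],.074)[0,:2];u=np.array([np.cos(np.radians(97.7)),np.sin(np.radians(97.7))]);v=np.array([u[1],-u[0]])
print('nut',n,'end dist',(e-n)@u,'lat',(e-n)@v)
mv(.4756,.3545,.12,18.8)
E
```

```text
nut [0.48796293 0.11742098] end dist [0.08260553 0.0825819 ] lat [-0.02264766  0.02059105]
shift [0.1672, 0.022, 0.0285] rot [-0.04, 0.08, 78.93] rows>= 9.2 t 8.1
```

arm_command(commands=[0.167,0.022,0,0,0,8.5,0.7,0.167,0.022,0,0,0,17,0.7,0.167,0.022,0,0,0,25.5,0.7,0.167,0.022,0,0,0,34,0.7,0.167,0.022,0,0,0,42.5,0.7,0.167,0.022,0,0,0,51,0.7,0.167,0.022,0,0,0,59.5,0.7,0.167,0.022,0,0,0,68,0.7])

```text
t: 8.9
eef_pos: [0.4752, 0.3541, 0.1472]
tool_rot: [0.001, 0.967, 0.254, -0.002]
contact_force: [0.6, 0.0, 0.2]
gripper_width: 0.697
grasp_force: 0.0
```

```bash
python3 - <<'E'
from h import *
mv(.4756,.3545,.12,18.8);print(get_obs()['q'].round(2))
E
```

```text
shift [0.0006, -0.0002, 0.0272] rot [0.07, 0.22, 10.61] rows>= 1.2 t 8.9
[-0.47  0.46 -0.36  1.81  0.2   0.91 -1.98]
```

arm_command(commands=[0.001,0,0,0,0,8,0.7,0.001,0,0.02,0,0,10.6,0.7,0.001,0,0.027,0,0,10.6,0.7,0.001,0,0.027,0,0,10.6,0.7])

```text
t: 9.3
eef_pos: [0.4756, 0.3541, 0.1199]
tool_rot: [0.001, 0.986, 0.167, -0.002]
contact_force: [-0.1, 0.7, -0.9]
gripper_width: 0.698
grasp_force: 0.0
```

```bash
python3 - <<'E'
from h import *
c=snap('wrist','w6')
g=cv2.cvtColor(c['img'],cv2.COLOR_RGB2HSV)
m=((g[...,0]>10)&(g[...,0]<25)&(g[...,1]>70)&(g[...,2]>70)).astype(np.uint8)
cs,_=cv2.findContours(m,cv2.RETR_EXTERNAL,cv2.CHAIN_APPROX_NONE)
for k in sorted(cs,key=cv2.contourArea)[-2:]:
  b=cv2.boxPoints(cv2.minAreaRect(k));P=px2w('w6',b,.01)[:,:2];print(b.round().tolist(),P.mean(0),P.round(3).tolist())
mv(.4756,.3545,.0,18.8)
E
```

```text
[[290.0, 179.0], [347.0, 179.0], [347.0, 182.0], [290.0, 182.0]] [0.48877777 0.35953913] [[0.483, 0.379], [0.497, 0.34], [0.495, 0.34], [0.481, 0.379]]
[[491.0, 282.0], [502.0, 231.0], [619.0, 254.0], [609.0, 306.0]] [0.48255727 0.15880571] [[0.455, 0.201], [0.498, 0.215], [0.51, 0.119], [0.467, 0.1]]
shift [-0.0003, -0.0002, 0.121] rot [0.06, 0.18, 0.42] rows>= 2.4 t 9.35
```

View pics/w6.png

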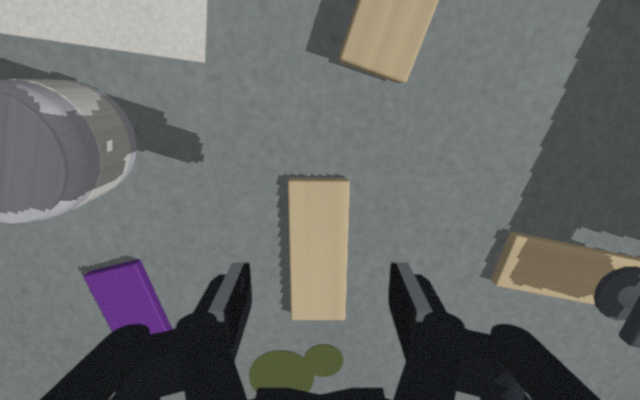

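Strip 2 spans columns 289–349 and rows 180–320, straight and centred between the fingers. Descending and gripping.

arm_command(commands=[0,0,0.04,0,0,0.4,0.65,0,0,0.08,0,0,0.4,0.62,0,0,0.105,0,0,0.4,0.6,0,0,0.115,0,0,0.4,0.6,0,0,0.12,0,0,0.4,0.6,0,0,0.12,0,0,0.4,0.6])

```text
t: 9.95
eef_pos: [0.4776, 0.3557, 0.0031]
tool_rot: [-0.0, 0.987, 0.163, 0.0]
contact_force: [-0.1, -1.2, -0.3]
gripper_width: 0.6
grasp_force: 0.0
```

arm_command(commands=[0,0,0,0,0,0,0.45,0,0,0,0,0,0,0.45,0,0,0,0,0,0,0.45,0,0,0,0,0,0,0.45,0,0,0,0,0,0,0.45], force=40)

```text
t: 10.45
eef_pos: [0.4781, 0.356, 0.004]
tool_rot: [-0.001, 0.987, 0.163, 0.001]
contact_force: [0.8, -0.3, 6.3]
gripper_width: 0.506
grasp_force: 41.4
```

```bash
python3 - <<'E'
from h import *
z=[]
for k in range(6):
  snap('wrist','tmp');z.append(get_obs()['eef_pos'])
print(np.mean(z,0).round(4),np.std(z,0).round(4),get_obs()['contact_force'].round(1))
E
```

```text
[0.4781 0.356  0.004 ] [0. 0. 0.] [-0.3  0.4  8. ]
```

The TCP sits about 4 mm higher than in the first grasp, so I'll open, go lower and re-grip for more overlap.

arm_command(commands=[0,0,0,0,0,0,0.58,0,0,0.001,0,0,0,0.58,0,0,0.003,0,0,0,0.58,0,0,0.004,0,0,0,0.58,0,0,0.004,0,0,0,0.58])

```text
t: 11.25
eef_pos: [0.477, 0.355, -0.0019]
tool_rot: [0.0, 0.987, 0.163, -0.0]
contact_force: [-0.9, -0.4, -0.3]
gripper_width: 0.576
grasp_force: 0.0
```

arm_command(commands=[0,0,0,0,0,0,0.45,0,0,0,0,0,0,0.45,0,0,0,0,0,0,0.45,0,0,0,0,0,0,0.45,0,0,0,0,0,0,0.45], force=40)

```text
t: 11.75
eef_pos: [0.4772, 0.3553, -0.0015]
tool_rot: [-0.0, 0.987, 0.163, 0.0]
contact_force: [-0.4, -0.0, -0.1]
gripper_width: 0.511
grasp_force: 41.0
```

arm_command(commands=[0,0,-0.05,0,0,0,0.45,0,0,-0.1,0,0,0,0.45,0,0,-0.13,0,0,0,0.45,0,0,-0.13,0,0,0,0.45])

```text
t: 12.15
eef_pos: [0.4796, 0.3574, 0.1335]
tool_rot: [-0.002, 0.987, 0.163, 0.004]
contact_force: [-0.6, 0.9, 0.4]
gripper_width: 0.51
grasp_force: 41.3
```

```bash
python3 -c "
from h import *
mv(.469,.2595,.12,97.7)"
```

```text
shift [-0.0416, 0.0894, 0.0129] rot [0.18, -0.52, -78.99] rows>= 9.2 t 12.15
```

arm_command(commands=[-0.01,0.02,0.01,0,0,-8.5,0.45,-0.02,0.04,0.01,0,0,-17,0.45,-0.03,0.06,0.01,0,0,-25.5,0.45,-0.042,0.089,0.01,0,0,-34,0.45,-0.042,0.089,0.01,0,0,-42.5,0.45,-0.042,0.089,0.01,0,0,-51,0.45,-0.042,0.089,0.01,0,0,-59.5,0.45,-0.042,0.089,0.01,0,0,-68,0.45])

```text
t: 12.95
eef_pos: [0.4654, 0.2569, 0.1175]
tool_rot: [-0.0, 0.725, 0.689, -0.001]
contact_force: [0.4, 0.0, 0.3]
gripper_width: 0.514
grasp_force: 41.3
```

```bash
python3 -c "
from h import *
mv(.469,.2595,.12,97.7)"
```

```text
shift [0.0028, 0.0035, -0.0025] rot [-0.08, 0.04, -10.63] rows>= 1.2 t 12.95
```

arm_command(commands=[0.002,0.002,0,0,0,-8,0.45,0.002,0.002,0,0,0,-10.6,0.45,0.002,0.002,0.04,0,0,-10.6,0.45,0.002,0.002,0.08,0,0,-10.6,0.45,0.002,0.002,0.08,0,0,-10.6,0.45])

```text
t: 13.45
eef_pos: [0.4643, 0.2565, 0.0335]
tool_rot: [-0.002, 0.66, 0.751, -0.005]
contact_force: [-2.1, -0.6, -0.3]
gripper_width: 0.512
grasp_force: 41.2
```

```bash
python3 - <<'E'
from h import *
z=[]
for k in range(6):
  snap('wrist','tmp');z.append(get_obs()['eef_pos'])
print(np.array(z).round(4).tolist(),get_obs()['contact_force'].round(1))
mv(.4699,.2518,.02,97.7)
snap('side','d4');snap('scene','s4')
i=cv2.imread('pics/d4.png');j=cv2.imread('pics/s4.png')
r=lambda i,x,y:cv2.resize(i[y:y+100,x:x+100],None,fx=4,fy=4,interpolation=cv2.INTER_CUBIC)
cv2.imwrite('pics/c6.png',np.hstack([r(i,290,190),r(j,280,110)]))
E
```

```text
[[0.4657, 0.2579, 0.0361], [0.4672, 0.2592, 0.0381], [0.4683, 0.2599, 0.0393], [0.4689, 0.2602, 0.04], [0.4691, 0.2603, 0.0403], [0.4692, 0.2602, 0.0403]] [ 1.1 -0.  -0.5]
shift [-0.0084, -0.0004, 0.0203] rot [0.17, -0.07, -0.38] rows>= 0.4 t 13.75
```

View pics/c6.png

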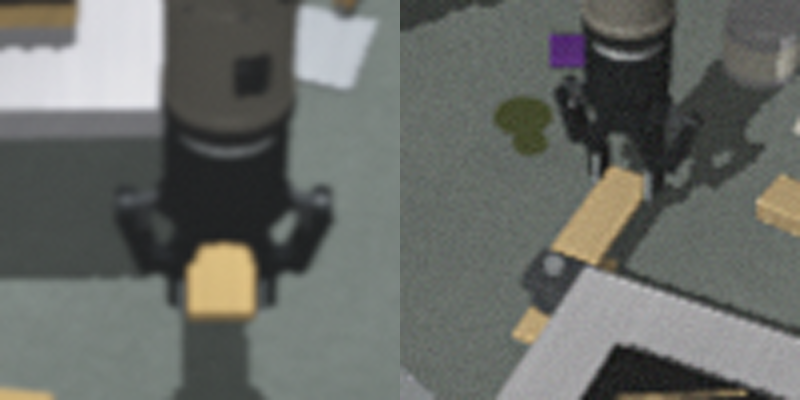

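The strips line up. The readings simply settle over about 0.3 s. Lowering to just above strip 1.

arm_command(commands=[0,0,0.015,0,0,-0.4,0.45,0,0,0.028,0,0,-0.4,0.45,0,0,0.03,0,0,-0.4,0.45,0,0,0.03,0,0,-0.4,0.45,0,0,0.03,0,0,-0.4,0.45,0,0,0.03,0,0,-0.4,0.45])

```text
t: 14.45
eef_pos: [0.4679, 0.2593, 0.0085]
tool_rot: [-0.0, 0.658, 0.753, -0.0]
contact_force: [0.7, -0.1, -0.7]
gripper_width: 0.507
grasp_force: 41.3
```

arm_command(commands=[0,0,0.0005,0,0,0,0.45,0,0,0.001,0,0,0,0.45,0,0,0.001,0,0,0,0.45,0,0,0.001,0,0,0,0.45])

```text
t: 14.85
eef_pos: [0.468, 0.2594, 0.0077]
tool_rot: [-0.0, 0.658, 0.753, 0.0]
contact_force: [-1.1, -1.4, 4.4]
gripper_width: 0.509
grasp_force: 41.6
```

Touch felt at TCP z ≈ 0.008. Backing off 0.6 mm and sliding in.

arm_command(commands=[0,0,-0.0006,0,0,0,0.45,-0.005,0.001,-0.0006,0,0,0,0.45,-0.01,0.001,-0.0006,0,0,0,0.45,-0.015,0.001,-0.0006,0,0,0,0.45,-0.02,0.001,-0.0006,0,0,0,0.45,-0.024,0.001,-0.0006,0,0,0,0.45,-0.028,0.001,-0.0006,0,0,0,0.45,-0.028,0.001,-0.0006,0,0,0,0.45])

```text
t: 15.65
eef_pos: [0.4732, 0.2309, 0.0082]
tool_rot: [0.0, 0.658, 0.753, -0.0]
contact_force: [0.5, -0.0, 2.8]
gripper_width: 0.511
grasp_force: 41.6
```

arm_command(commands=[-0.006,0,0,0,0,0,0.45,-0.012,0,0,0,0,0,0.45,-0.018,0,0,0,0,0,0.45,-0.024,0,0,0,0,0,0.45,-0.03,0,0,0,0,0,0.45,-0.03,0,0,0,0,0,0.45])

```text
t: 16.25
eef_pos: [0.4774, 0.2012, 0.0084]
tool_rot: [0.0, 0.658, 0.753, 0.0]
contact_force: [-0.8, 1.6, 6.6]
gripper_width: 0.515
grasp_force: 42.0
```

```bash
python3 - <<'E'
from h import *
snap('wrist','w7');snap('side','d5');snap('scene','s5')
o=get_obs();print(o['eef_pos'].round(4),o['contact_force'].round(1));mv(.4786,.1874,.0085,97.7)
i=cv2.imread('pics/d5.png');j=cv2.imread('pics/s5.png')
r=lambda i,x,y:cv2.resize(i[y:y+100,x:x+100],None,fx=4,fy=4,interpolation=cv2.INTER_CUBIC)
cv2.imwrite('pics/c7.png',np.hstack([r(i,290,190),r(j,280,110)]))
E
```

```text
[0.4773 0.2012 0.0084] [-0.5 -0.1  6.7]
shift [-0.0139, -0.0006, -0.0001] rot [0.03, 0.04, -0.02] rows>= 0.3 t 16.4
```

arm_command(commands=[0,0,-0.0004,0,0,0,0.45,-0.005,0,-0.0004,0,0,0,0.45,-0.01,0,-0.0004,0,0,0,0.45,-0.014,0,-0.0004,0,0,0,0.45,-0.014,0,-0.0004,0,0,0,0.45,-0.014,0,-0.0004,0,0,0,0.45])

```text
t: 17.0
eef_pos: [0.4789, 0.1868, 0.0084]
tool_rot: [0.0, 0.658, 0.753, -0.001]
contact_force: [-0.3, -2.3, 5.5]
gripper_width: 0.514
grasp_force: 41.8
```

arm_command(commands=[0,0,0,0,0,0,0.6,0,0,0,0,0,0,0.65,0,0,0,0,0,0,0.65,0,0,-0.01,0,0,0,0.7,0,0,-0.05,0,0,0,0.7,0,0,-0.1,0,0,0,0.7,0,0,-0.14,0,0,0,0.7,0,0,-0.14,0,0,0,0.7])

```text
t: 17.8
eef_pos: [0.4818, 0.1902, 0.1545]
tool_rot: [0.002, 0.658, 0.753, 0.004]
contact_force: [0.7, 0.2, -0.4]
gripper_width: 0.701
grasp_force: 0.0
```

```bash
python3 - <<'E'
from h import *
for k in range(4): snap('wrist','w8')
snap('side','d6');snap('scene','s6');print(get_obs()['eef_pos'])
w=cv2.imread('pics/w8.png');d=cv2.imread('pics/d6.png')
cv2.imwrite('pics/c8.png',np.hstack([w[:,100:540],cv2.resize(d[188:288,270:360],(360,400),interpolation=cv2.INTER_CUBIC)]))
E
```

```text
[0.4778397  0.18770611 0.14735622]
```

View pics/c8.png

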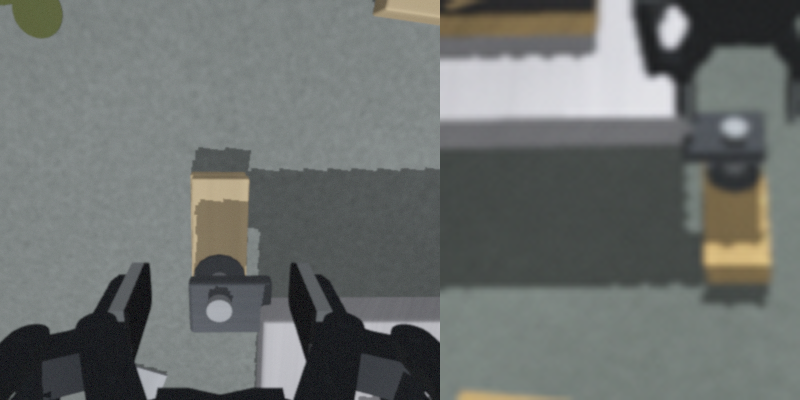

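```bash
python3 - <<'E'
from h import *
e=px2w('w8',[(291,178),(349,178)],.02)[:,:2];n=px2w('w8',[(319,311)],.074)[0,:2];a=np.radians(97.7);u=np.array([np.cos(a),np.sin(a)]);v=np.array([u[1],-u[0]])
F=np.array([.488,.1175]);print('nut',n,'end dist',(e-F)@u,'lat',(e-F)@v)
for d in(.075,.0825,.085):
  print(d,[w2px('w8',np.r_[F+d*u,z])[0].round(1).tolist() for z in(0,.01,.02)])
# bed motion between first and last pictures (scene, side): phase correlation on the bed's top
for f,g,(x,y,w,h) in(('s3','s6',(300,190,90,80)),('d3','d6',(255,155,55,60))):
  A,B=[cv2.cvtColor(cv2.imread(f'pics/{k}.png'),6).astype(np.float32)[y:y+h,x:x+w] for k in(f,g)];print(cv2.phaseCorrelate(A,B))
w=cv2.imread('pics/w8.png')[160:260,270:370];s=cv2.imread('pics/s6.png')[140:240,290:390];d=cv2.imread('pics/d6.png')[210:280,310:380]
cv2.imwrite('pics/c9.png',np.hstack([cv2.resize(k,(260,400) if 0 else (266,266),interpolation=cv2.INTER_CUBIC) for k in(w,s,d)]))
E
```

```text
nut [0.48773343 0.11701362] end dist [0.08271318 0.08275181] lat [-0.02221465  0.022892  ]
0.075 [[319.6, 181.1], [319.6, 184.2], [319.6, 187.6]]
0.0825 [[319.6, 172.3], [319.6, 175.2], [319.6, 178.3]]
0.085 [[319.6, 169.4], [319.6, 172.2], [319.6, 175.2]]
((-0.0706580465449278, 0.018278250078260783), 0.9813685597313775)
((0.014383210840545502, 0.0009135789426757412), 1.0119696191946665)
```

View pics/c9.png

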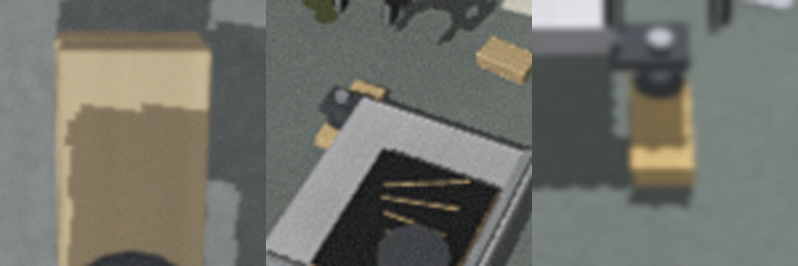

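The crop shows both strips stacked flush under the foot. Both outer ends are about 82.7 mm from the foot axis, and the top strip is centred to within 1 mm. The bed hasn't moved (under 0.1 px) and the gripper is clear, so I'm handing in.

```bash
python3 -c "
from h import *
print(hand_in())"
```

```text
the job is handed in; nothing more can be done
None
```

Both plywood strips lie flat and stacked under the near-left foot, centred on it and reaching well past it on both sides; the bed did not move measurably, I did not press-test it for rocking, and the job is handed in at about 18 s of the 72 s allowed.

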